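# Slide the white tile out over the end of the stirring plate

### The arm

A 6-joint arm with a two-finger parallel gripper is mounted at the origin on the work surface. World frame = base frame: x ahead of the robot, y to its left, z up, the work surface at z = 0. Lengths are in m, angles in degrees, forces in N, time in s.
With the tool pointing down it reaches from about 0.325 to 0.85 m from the base axis. Payload 4.4 kg.
Tool frame: the origin (TCP) lies at the centre of the arm's flange, where the gripper is bolted on; the fingertips stand arm.tips_ahead ahead of it and the grasp point (between the pads) lies 180 mm ahead of it (arm.tips_ahead is the distance from the TCP to the fingertips, in m); z points along the fingers, y is the direction in which the jaws open and shut (so a half turn about z gives the same grasp; the last joint's range is limited). The gripper opens to 94 mm and grips with 3 to 60 N. Pads are 16 mm wide; open, the fingers measure 119 mm over their backs; the gripper's body (75 mm by 177 mm) begins 78 mm behind the grasp point.
Start: joints at [-80.988, 11.837, 88.321, -0, 79.842, -8.623], TCP at [0.174, -0.548, 0.405] pointing down, gripper open.
Joint ranges: [-156.59, 156.59], [-49.26, 127.26], [12.9, 141.05], [-63.56, 243.56], [4.71, 150.69], [-161.64, 161.64]. Speed limits (degrees/s): [159.86, 159.86, 180, 180, 180, 180].

### API

Orientations are given as a 3x3 rotation matrix whose columns are the frame's x, y, z axes.
In Python, from cell import arm gives the robot as it stands. The module is installed in compiled form; this text tells all that it offers.
- The arm moves only by the tool apply_moves, never from a script. Its arguments are lists of equal length, an entry for each row: "travel": the shift along the tool's x, y, z in m, a list of three; "angular": the turn, a rotation vector about the tool's x, y, z in rad, a list of three; "claw": the finger opening in m, from 0 to 0.094. A call has 1 to 5 rows; each row shifts and turns the pose as measured when the row begins, along the tool's axes as they then stand; what a row does not reach is not made up. A row lasts 1/8 s, in which the tool goes at most 62.5 mm and 10.7 degrees, less where a joint would pass 70% of its speed; a pose out of reach is approached as far as the arm can. A call with a gripper value outside its range is refused whole. The fingers move at their own pace and stop on an object; "squeeze" is the grip in N (left out, the last holds). Time passes only in rows, so rows that do not move let the fingers close. It gives the time, the measured TCP pose, the force and the opening at its end, in the units of the state.
- arm.get_obs(): the state, without advancing time (a new reading comes with each control period).
- arm.get_image(name): name is "scene" or "top" or "wrist"; returns a dict with "color" (480x640x3 uint8, blue, green, red), "z_map" (480x640 float32, m along the optical axis (not along the pixel's ray), 0 where there is no reading), "fx", "fy", "cx", "cy" (pixels), "rvec" (rotation vector, rad) and "tvec" (3), from world to camera coordinates, as OpenCV has them. Camera axes: x right, y down, z forward; pixel columns grow to the right and rows downward; lengths in m; the calibration is good to about 2 mm. A picture is of the moment at which its call begins.
- arm.sign_off(): hands the job in, once; it reports no verdict.
The state is a dict: "t": time; "joint_pos": joint angles; "joint_vel": joint speeds; "tau": joint torques, N m; "eef_pos": TCP position; "tool_rot": TCP orientation; "wrist_force": force on the tool from outside, world axes, zero at the start; "wrist_torque": the same for the moment, N m; "gripper_width": opening from 0.0 (shut) to 1.0 (fully open).
Only numpy, scipy, OpenCV 4.12 (cv2) and the standard library are available. Lean on these libraries where they do the work, as an engineer would, in place of code of your own. Each camera call takes 0.05 s, during which the arm holds its last target.

### The job

The white ceramic tile lies flat on the steel ledge in front of the stirrer's control unit, where nobody can get a nail under it. Push it along the ledge, without lifting or tipping it, until about a third of its length sticks out over the end of the ledge beside the shallow tray, ready to be picked up by that edge. Leave it lying flat and square on the ledge, take the hand away, and do not disturb the tray, the bottle, the beaker or the jar.

Things in the scene. Friction and masses are not known exactly. Their poses are not given: they have to be found in the camera images.
- stirrer: Fixed stirring plate: flat steel box, 330 (x) by 380 mm (y), top 50 mm above the bench, a blue control unit standing on its far part. Origin: centre of the underside, on the bench; yaw within 11 degrees. In its frame the bare steel x -165 to -30 mm, y -190 to +190 mm (robot's side of the unit) is the ledge; both ends (y = +-190 mm) and its front edge are open drops to the bench.
- unit_front (a point): Middle of the foot of the control unit's upright front face, on the steel (stirrer frame x -30, y 0 mm). The unit is 300 mm wide (along y) and 26 mm high at this face; its top slopes up away from the robot to 56 mm above the steel 175 mm further back, with a 13 mm high knob near the back.
- ledge_left_end (a point): Middle of the ledge's left end (stirrer frame x -97.5, y +190 mm), on the top steel surface, 50 mm above the bench.
- ledge_right_end (a point): Middle of the ledge's right end (stirrer frame x -97.5, y -190 mm), on the top steel surface, 50 mm above the bench.
- tile: Loose white glazed tile, 100 x 100 mm and 6 mm thick, about 0.14 kg, lying flat on the ledge, turned up to 12 degrees from square to it. Origin: centre of its underside (height 50 mm); x and y along its sides, x pointing away from the robot. It tips off the end if its centre passes the ledge's end.
- tray: Shallow open plastic tray, 200 x 130 mm, 26 mm high, loose on the bench beside one end of the ledge (left or right); that end is the one the tile must stick out over. Origin: centre of the underside.
- bottle: Brown glass reagent bottle, 72 mm across, 150 mm high, loose on the bench beside the other end of the ledge; leave alone. Origin: centre of the underside.
- beaker: Glass beaker, 68 mm across, 90 mm high, on the bench beside the stirrer, further from the robot; leave alone. Origin: centre of the underside.
- jar: White plastic jar with a lid, 60 mm across, 62 mm high, on the bench on the other side of the stirrer from the beaker; leave alone. Origin: centre of the underside.
Not all that is in view belongs to the job. There is more than one size of the tile; the job needs the largest.

How it is judged (in metres and radians):
At the end, for the whole second after the job is handed in: The tile lies still and flat on the ledge (within 3 degrees), square to it within 8 degrees, sticking out 20 to 46 mm over the end beside the tray, and no more than 5 mm over the ledge's front edge (((y of tray in the frame of stirrer above 0 m and y of tile in the frame of stirrer between 0.16 and 0.186 m) or (y of tray in the frame of stirrer below 0 m and y of tile in the frame of stirrer between -0.186 and -0.16 m)) and x of tile in the frame of stirrer above -0.12 m and angle between the x axis of tile and the x axis of stirrer, either way round below 0.14 rad and angle between tile's own z axis and vertical below 0.05 rad and height (world z) of tile between 0.046 and 0.054 m and linear speed of tile below 0.01 m/s); the robot touches nothing.
It fails at once if the tile is lifted more than 12 mm off the ledge (height (world z) of tile above 0.062 m).
It fails at once if the tile is tipped by more than 12 degrees (angle between tile's own z axis and vertical above 0.21 rad).
It fails at once if the tile falls off the ledge (height (world z) of tile below 0.03 m).
It fails at once if the tray, bottle, beaker or jar is moved by more than 20 mm (distance of any of tray, bottle, beaker, jar from where it was at the start of the episode above 0.02 m).
It also fails if it takes over 48 s, if anything falls off the work surface, if the arm or the gripper's body presses on something with over 40 N, if the wrist force passes 120 N, or if a joint passes its speed limit or range.

## Working session

There is one attempt and no reset: what is moved stays moved. The work goes in short steps, Python scripts to look and compute and a tool call to move; the robot and the scene stay as the last step left them, time stands still between calls to the robot, and variables do not carry over. Pictures are saved under pics/ and viewed, and the job is handed in when it is done.

Besides the shell and the picture viewer there is one more tool, called in YAML: its name, and indented under it one key for each argument. apply_moves: Moves the arm, as the interface text tells. Its arguments: {"type":"object","properties":{"travel":{"type":"array","items":{"type":"array","items":{"type":"number"}}},"angular":{"type":"array","items":{"type":"array","items":{"type":"number"}}},"claw":{"type":"array","items":{"type":"number"}},"squeeze":{"type":"number"}},"required":["travel","angular","claw"]}

```bash
mkdir -p pics
python3 - <<'E'
from cell import arm
import cv2,numpy as np,pickle
o=arm.get_obs();print({k:np.round(v,3).tolist() for k,v in o.items()},arm.tips_ahead)
for n in("scene","top"):
    d=arm.get_image(n);pickle.dump(d,open(n+".pkl","wb"));cv2.imwrite(f"pics/{n}0.png",d["color"])
    R=cv2.Rodrigues(np.array(d["rvec"]))[0];print(n,d["fx"],d["cx"],d["cy"],(-R.T@np.ravel(d["tvec"])).round(3),R.round(2).tolist())
E
```

```text
{'t': 0.0, 'joint_pos': [-80.988, 11.883, 88.405, 0.001, 79.841, -8.623], 'joint_vel': [-0.038, 0.004, -0.002, -0.07, 0.025, -0.024], 'tau': [-0.0, -37.088, -28.142, 0.07, 0.036, -0.0], 'eef_pos': [0.174, -0.548, 0.404], 'tool_rot': [[0.953, 0.303, -0.0], [0.303, -0.953, 0.002], [0.0, -0.002, -1.0]], 'wrist_force': [-1.529, 0.075, 0.073], 'wrist_torque': [0.009, 0.031, 0.024], 'gripper_width': 1.0} 0.1992
scene 435.9561062718918 325.5237340177369 234.18812386734942 [ 0.971 -0.234  0.844] [[0.54, 0.84, -0.01], [0.7, -0.46, -0.54], [-0.46, 0.28, -0.84]]
top 498.2461540506799 310.9586401641443 238.11337374153274 [0.359 0.031 1.211] [[-0.01, -1.0, 0.02], [-0.99, 0.01, -0.16], [0.16, -0.02, -0.99]]
```

View pics/scene0.png

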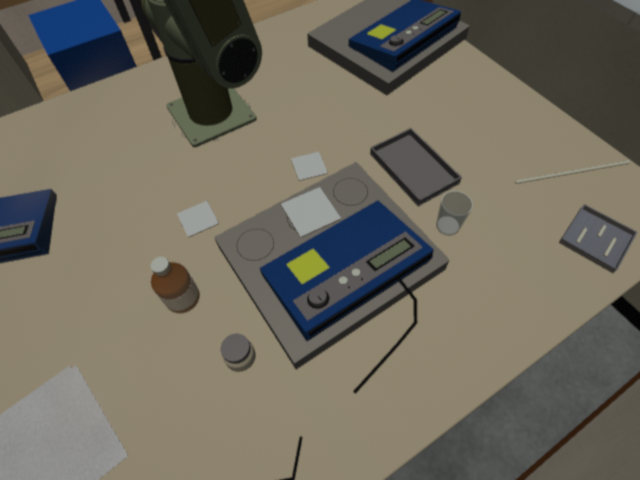

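View pics/top0.png

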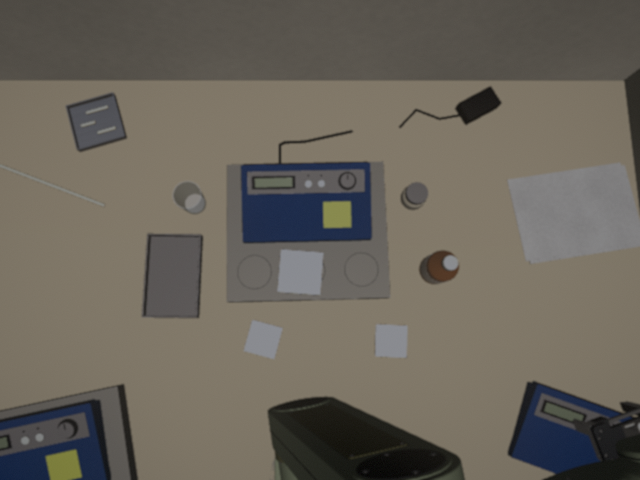

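Top view: the candidates for the tile are the white squares at (300,272) on the ledge, (264,339) on the bench and (392,341) on the bench. The ledge one looks largest and fits the description. The tray is at (173,276), the bottle at (443,265), the beaker at (190,198) and the jar at (415,195). I'll measure these and take a close crop.

```bash
cat > h.py <<'E'
import cv2,numpy as np
def cast(d,px,z):
    R=cv2.Rodrigues(np.array(d["rvec"],float))[0];t=np.ravel(d["tvec"]);c=-R.T@t
    px=np.atleast_2d(np.array(px,float))
    r=np.c_[(px[:,0]-d["cx"])/d["fx"],(px[:,1]-d["cy"])/d["fy"],np.ones(len(px))]@R
    return c+r*((z-c[2])/r[:,2])[:,None]
def proj(d,P):
    K=np.array([[d["fx"],0,d["cx"]],[0,d["fy"],d["cy"]],[0,0,1.]])
    return cv2.projectPoints(np.array(P,float).reshape(-1,1,3),np.array(d["rvec"],float),np.array(d["tvec"],float),K,None)[0].reshape(-1,2)
def whites(d,roi,thr=None):
    x0,y0,x1,y1=roi
    im=d["color"][y0:y1,x0:x1]
    m=(im.min(2)>(thr or 125)).astype(np.uint8)*255
    cs=cv2.findContours(m,cv2.RETR_EXTERNAL,cv2.CHAIN_APPROX_NONE)[0]
    c=max(cs,key=cv2.contourArea)+np.array([[x0,y0]])
    return c
E
python3 - <<'E'
from h import *;import pickle
d=pickle.load(open("top.pkl","rb"));s=pickle.load(open("scene.pkl","rb"))
im=d["color"]
for p in[(300,272),(264,339),(392,341),(260,295),(350,295),(240,350)]:print(p,im[p[1],p[0]])
for n,dd,roi,z in[("ledge",d,(272,243,332,300),.056),("b1",d,(235,312,292,365),.006),("b2",d,(365,315,420,365),.006),("sc",s,(270,180,350,240),.056)]:
    c=whites(dd,roi,135);b=cv2.boxPoints(cv2.minAreaRect(c.astype(np.float32)))
    P=cast(dd,b,z)[:,:2];e=np.diff(np.r_[P,P[:1]],axis=0)
    print(n,b.round(1).tolist(),P.mean(0).round(4),np.hypot(*e.T).round(4),(np.degrees(np.arctan2(e[:,1],e[:,0]))).round(1))
print("z tile",[float(dd["z_map"][v,u]) for dd,u,v in((d,300,272),(d,260,295))])
cv2.imwrite("pics/crop0.png",cv2.resize(im[150:370,130:470],None,fx=2.3,fy=2.3,interpolation=cv2.INTER_CUBIC))
E
```

```text
(300, 272) [144 139 136]
(264, 339) [144 139 138]
(392, 341) [144 140 138]
(260, 295) [ 98 103 107]
(350, 295) [ 99 104 108]
(240, 350) [105 121 129]
ledge [[278.29998779296875, 290.5], [281.20001220703125, 250.39999389648438], [321.29998779296875, 253.3000030517578], [318.5, 293.3999938964844]] [0.4726 0.0364] [0.0936 0.0942 0.0936 0.0929] [ -4.  -94.5 175.3  85.5]
b1 [[244.0, 350.0], [252.10000610351562, 320.1000061035156], [281.5, 328.1000061035156], [273.3999938964844, 358.0]] [0.3185 0.1252] [0.0718 0.0726 0.0717 0.0718] [ -14.9 -105.5  164.5   74.6]
b2 [[376.0, 325.0], [406.0, 325.0], [406.0, 356.0], [376.0, 356.0]] [ 0.3124 -0.1793] [0.0719 0.0723 0.0712 0.0722] [-90.5 177.7  89.4  -1.7]
sc [[281.3999938964844, 203.8000030517578], [322.6000061035156, 183.1999969482422], [339.6000061035156, 217.1999969482422], [298.3999938964844, 237.8000030517578]] [0.4722 0.0367] [0.1092 0.1031 0.1032 0.0993] [ 89.4 -11.5 -92.2 171.6]
z tile [1.1564431190490723, 1.1532622575759888]
```

View pics/crop0.png

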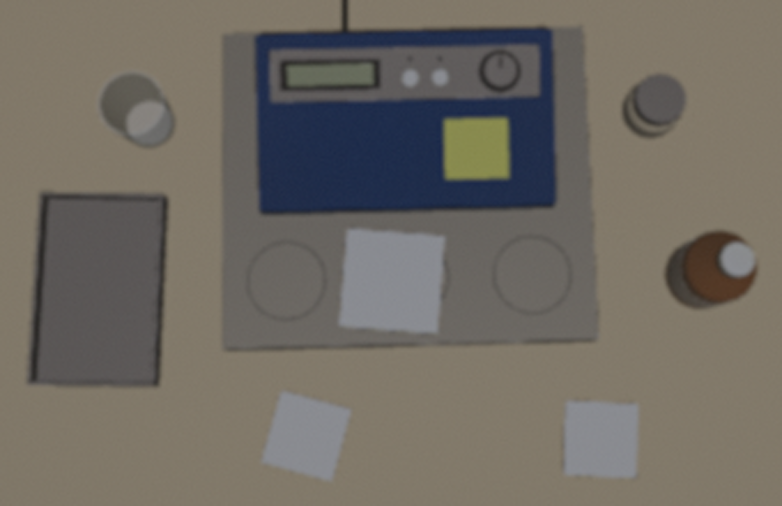

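The crop shows the ledge tile at (392,281) clearly larger (about 98 mm) than the two 72 mm bench tiles. Next is the stirrer's frame, from fitted edges.

```bash
cat >> h.py <<'E'
def edge(d,a,b,z,half=5,n=40,chan=None):
    """subpixel edge: sample gradient across line a-b (px), fit world line on plane z"""
    g=cv2.GaussianBlur(d["color"],(0,0),1.0).astype(float); g=g.sum(2) if chan is None else g@np.array(chan,float)
    a=np.array(a,float);b=np.array(b,float);t=(b-a)/np.linalg.norm(b-a);nn=np.array([-t[1],t[0]])
    s=np.arange(-half,half+.01,.25);pts=[]
    for f in np.linspace(.05,.95,n):
        p=a+f*(b-a);q=(p+s[:,None]*nn).astype(np.float32)
        v=cv2.remap(g.astype(np.float32),q[:,0].reshape(1,-1),q[:,1].reshape(1,-1),cv2.INTER_LINEAR)[0]
        k=np.argmax(abs(np.gradient(v)));pts.append(q[k])
    pts=np.array(pts,np.float32)
    P=cast(d,pts,z)[:,:2].astype(np.float32)
    vx,vy,x,y=cv2.fitLine(P,cv2.DIST_HUBER,0,.001,.001).ravel()
    r=(P-[x,y])@[-vy,vx]
    return np.array([x,y]),np.array([vx,vy]),np.median(abs(r))
E
python3 - <<'E'
from h import *;import pickle
d=pickle.load(open("top.pkl","rb"))
c=lambda u,v:(130+u/2.3,150+v/2.3)
E={"front":(c(224,349),c(597,341),.05,[1,1,1]),"left":(c(223,40),c(224,349),.05,[-1,0,1]),"right":(c(582,28),c(597,341),.05,[-1,0,1]),
"unit":(c(263,213),c(553,207),.076,[-1,0,1]),
"tnear":(c(340,327),c(437,333),.056,None),"tleft":(c(347,229),c(340,327),.056,None),"tfar":(c(347,229),c(444,235),.056,None),"tright":(c(444,235),c(437,333),.056,None)}
L={}
for k,(a,b,z,ch) in E.items():
    p,v,r=edge(d,a,b,z,4,chan=ch);L[k]=(p,v);print(k,p.round(4),"ang",round(float(np.degrees(np.arctan2(v[1],v[0]))),2),"res",r)
def X(i,j):
    p,v=L[i];q,w=L[j];s=np.linalg.solve(np.c_[v,-w],q-p);return p+s[0]*v
for a in("left","right"):print(a,X("front",a).round(4))
print("width",np.linalg.norm(X("front","left")-X("front","right")))
T=[X(i,j) for i in("tnear","tfar") for j in("tleft","tright")];print("tile",np.round(T,4).tolist(),np.mean(T,0).round(4),np.linalg.norm(T[0]-T[1]),np.linalg.norm(T[0]-T[2]))
for n,(u,v),z in[("tray",(103,290),.026),("bottle",(737,258),.15),("jar",(661,98),.062),("beaker",(150,122),0),("bk top",(131,100),.09)]:print(n,cast(d,c(u,v),z).round(3))
E
```

```text
front [0.4054 0.0433] ang -89.07 res 0.00044564786
left [0.5679 0.209 ] ang 0.99 res 0.00036042678
right [ 0.5709 -0.17  ] ang 1.18 res 0.0006359834
unit [0.5433 0.044 ] ang -88.99 res 0.0006448361
tnear [0.4232 0.0364] ang 84.76 res 0.0006423248
tleft [0.4746 0.086 ] ang -4.5 res 0.00059612794
tfar [0.5227 0.0382] ang 85.14 res 0.00073896244
tright [ 0.4684 -0.0138] ang -4.72 res 0.0008078328
left [0.4027 0.2061]
right [ 0.4089 -0.1733]
width 0.37950295
tile [[0.42809998989105225, 0.08969999849796295], [0.4189999997615814, -0.009700000286102295], [0.5264000296592712, 0.08190000057220459], [0.5180000066757202, -0.017899999395012856]] [0.4729 0.036 ] 0.09979617 0.098668575
tray [[0.467 0.333 0.026]]
bottle [[ 0.482 -0.288  0.15 ]]
jar [[ 0.659 -0.245  0.062]]
beaker [[0.651 0.296 0.   ]]
bk top [[0.652 0.296 0.09 ]]
```

```bash
cat >> h.py <<'E'
from scipy.spatial.transform import Rotation as Ro
A=np.radians(1.0);XS=np.array([np.cos(A),np.sin(A),0]);YS=np.array([-np.sin(A),np.cos(A),0]);O=np.array([.5708,.0193,0])
RT=np.c_[YS,XS,[0,0,-1]]
def plan(goal,step=.055,n=5,mind=None):
    from cell import arm
    o=arm.get_obs();p=np.array(o["eef_pos"]);R=np.array(o["tool_rot"]);g=np.array(goal,float);T=[];W=[]
    for i in range(n):
        dv=g-p;L=np.linalg.norm(dv);dv=dv*min(1,step/max(L,1e-9))
        w=Ro.from_matrix(R.T@RT).as_rotvec();a=np.linalg.norm(w);w=w*min(1,.18/max(a,1e-9))
        tr=np.round(R.T@dv,4);w=np.round(w,3);T.append(tr.tolist());W.append(w.tolist())
        p=p+R@tr;R=R@Ro.from_rotvec(w).as_matrix()
    print("t",o["t"],"pos",np.array(o["eef_pos"]).round(4),"F",np.round(o["wrist_force"],2),"w",round(float(o["gripper_width"]),3));print(T);print(W);print("end",p.round(4),"remain",np.degrees(np.arccos(min(1,(np.trace(R.T@RT)-1)/2))).round(2))
E
python3 -c "
from h import *
plan([.472,-.06,.40],n=10)"
```

```text
t 0.1 pos [ 0.1741 -0.5477  0.4036] F [-1.34 -0.17 -1.28] w 0.998
[[0.0415, -0.036, 0.0004], [0.0473, -0.028, 0.0004], [0.0516, -0.0191, 0.0004], [0.0542, -0.0096, 0.0004], [0.055, 0.0003, 0.0005], [0.0541, 0.0101, 0.0004], [0.0514, 0.0197, 0.0004], [0.047, 0.0285, 0.0004], [0.0464, 0.0295, 0.0003], [0.0465, 0.0294, 0.0004]]
[[-0.0, -0.0, -0.18], [-0.0, -0.0, -0.18], [-0.0, -0.0, -0.18], [-0.0, -0.0, -0.18], [-0.0, -0.001, -0.18], [-0.0, -0.0, -0.18], [-0.001, -0.001, -0.18], [0.0, 0.0, -0.02], [0.0, 0.0, -0.0], [0.0, 0.0, -0.0]]
end [ 0.4608 -0.0783  0.4001] remain 0.03
```

apply_moves:
  travel:
    - [0.042, -0.036, 0]
    - [0.047, -0.028, 0]
    - [0.052, -0.019, 0]
    - [0.054, -0.01, 0]
    - [0.055, 0, 0]
  angular:
    - [0, 0, -0.18]
    - [0, 0, -0.18]
    - [0, 0, -0.18]
    - [0, 0, -0.18]
    - [0, 0, -0.18]
  claw: [0.06, 0.06, 0.06, 0.06, 0.06]

```text
t: 0.72
eef_pos: [0.3164, -0.307, 0.4013]
tool_rot: [[0.335, 0.942, -0.001], [0.942, -0.335, 0.006], [0.005, -0.003, -1.0]]
wrist_force: [0.4, -0.3, -1.3]
gripper_width: 0.638
```

```bash
python3 -c "
from h import *
plan([.472,-.06,.40],n=5)"
```

```text
t 0.725 pos [ 0.3164 -0.307   0.4013] F [ 0.39 -0.28 -1.34] w 0.638
[[0.0537, 0.012, 0.0005], [0.0506, 0.0214, 0.0003], [0.046, 0.0301, 0.0002], [0.046, 0.0301, 0.0002], [0.046, 0.0301, 0.0003]]
[[-0.001, -0.003, -0.18], [-0.001, -0.003, -0.179], [0.0, 0.0, -0.0], [0.0, 0.0, -0.0], [0.0, 0.0, -0.0]]
end [ 0.4629 -0.0744  0.4   ] remain 0.03
```

apply_moves:
  travel:
    - [0.054, 0.012, 0]
    - [0.051, 0.021, 0]
    - [0.046, 0.03, 0]
    - [0.046, 0.03, 0]
    - [0.046, 0.03, 0]
  angular:
    - [0, -0.003, -0.18]
    - [0, -0.003, -0.18]
    - [0, 0, 0]
    - [0, 0, 0]
    - [0, 0, 0]
  claw: [0.06, 0.06, 0.06, 0.06, 0.06]

```text
t: 1.35
eef_pos: [0.4625, -0.0633, 0.4003]
tool_rot: [[-0.03, 1.0, -0.002], [1.0, 0.03, -0.0], [-0.0, -0.002, -1.0]]
wrist_force: [0.7, -0.7, 0.5]
gripper_width: 0.639
```

```bash
python3 -c "
from h import *
plan([.470,-.055,.27],n=5,step=.035)"
```

```text
t 1.35 pos [ 0.4625 -0.0633  0.4003] F [ 0.68 -0.66  0.53] w 0.639
[[0.0022, 0.0021, 0.0349], [0.0022, 0.0021, 0.0349], [0.0022, 0.0021, 0.0349], [0.0015, 0.0015, 0.0256], [0.0, -0.0, -0.0]]
[[-0.002, 0.0, 0.013], [0.0, 0.0, -0.0], [0.0, 0.0, -0.0], [0.0, 0.0, -0.0], [0.0, 0.0, -0.0]]
end [ 0.47  -0.055  0.27 ] remain 0.01
```

apply_moves:
  travel:
    - [0.002, 0.003, 0.035]
    - [0.002, 0.003, 0.035]
    - [0.002, 0.003, 0.035]
    - [0.002, 0.003, 0.025]
    - [0, 0, 0]
  angular:
    - [-0.002, 0, 0.013]
    - [0, 0, 0]
    - [0, 0, 0]
    - [0, 0, 0]
    - [0, 0, 0]
  claw: [0.06, 0.06, 0.06, 0.06, 0.06]

```text
t: 1.98
eef_pos: [0.4756, -0.0495, 0.266]
tool_rot: [[-0.027, 1.0, -0.0], [1.0, 0.027, 0.0], [0.0, -0.0, -1.0]]
wrist_force: [0.4, -0.0, 0.3]
gripper_width: 0.639
```

Run:
```python
from h import *
plan([.4745,-.055,.254],n=3,step=.01)
from cell import arm
for n in("scene","wrist"):
    d=arm.get_image(n);cv2.imwrite(f"pics/{n}1.png",d["color"] if n=="wrist" else cv2.resize(d["color"][120:340,180:480],None,fx=2.6,fy=2.6))
```

```text
t 1.975 pos [ 0.4756 -0.0495  0.266 ] F [ 0.41 -0.02  0.34] w 0.639
[[-0.0041, -0.0009, 0.0091], [-0.0014, -0.0003, 0.0029], [-0.0, -0.0, 0.0]]
[[-0.0, -0.0, 0.01], [-0.0, -0.0, -0.0], [-0.0, -0.0, -0.0]]
end [ 0.4745 -0.055   0.254 ] remain 0.04
```

View pics/scene1.png

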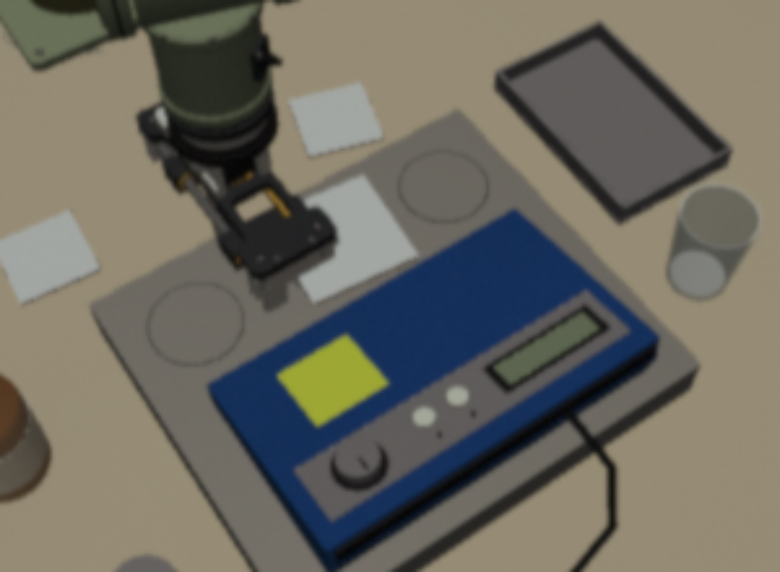

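View pics/wrist1.png

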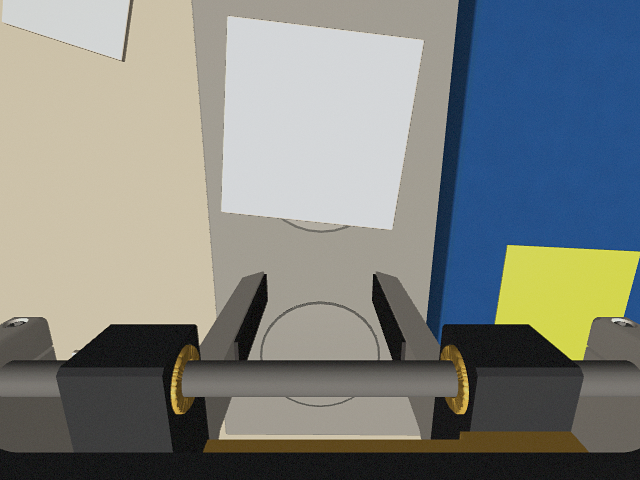

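Wrist view: the fingertips at (265,272) and (375,272) stand behind the tile's side, which runs (221,212)–(392,230). They clear the unit's face at u≈435, so I'll lower them to the steel by feel.

apply_moves:
  travel:
    - [-0.004, -0.001, 0.009]
    - [-0.001, 0, 0.003]
    - [0, 0, 0]
  angular:
    - [0, 0, 0.01]
    - [0, 0, 0]
    - [0, 0, 0]
  claw: [0.06, 0.06, 0.06]

```text
t: 2.45
eef_pos: [0.4771, -0.0562, 0.2587]
tool_rot: [[-0.016, 1.0, 0.01], [1.0, 0.016, -0.003], [-0.003, 0.01, -1.0]]
wrist_force: [-0.6, -0.2, -0.1]
gripper_width: 0.638
```

apply_moves:
  travel:
    - [0, 0, 0.001]
    - [0, 0, 0.001]
    - [0, 0, 0]
  angular:
    - [0, 0, 0]
    - [0, 0, 0]
    - [0, 0, 0]
  claw: [0.06, 0.06, 0.06]

```text
t: 2.82
eef_pos: [0.4774, -0.0564, 0.2573]
tool_rot: [[-0.015, 1.0, 0.012], [1.0, 0.015, -0.003], [-0.003, 0.012, -1.0]]
wrist_force: [-0.5, 0.3, 0.6]
gripper_width: 0.636
```

Run:
```python
from h import *
from cell import arm
o=arm.get_obs();print({k:np.round(v,2).tolist() for k,v in o.items()})
plan([.4745,-.055,.252],n=3,step=.01)
```

```text
{'t': 2.82, 'joint_pos': [-17.07, 10.68, 109.11, 0.02, 59.5, -17.96], 'joint_vel': [0.07, -0.11, -0.17, -0.01, -0.02, -0.0], 'tau': [-0.02, -31.02, -22.99, 0.06, -0.02, 0.0], 'eef_pos': [0.48, -0.06, 0.26], 'tool_rot': [[-0.02, 1.0, 0.01], [1.0, 0.02, -0.0], [-0.0, 0.01, -1.0]], 'wrist_force': [-0.45, 0.28, 0.62], 'wrist_torque': [-0.07, -0.05, 0.03], 'gripper_width': 0.64}
t 2.825 pos [ 0.4774 -0.0564  0.2573] F [-0.45  0.28  0.62] w 0.636
[[0.0014, -0.0029, 0.0053], [0.0, -0.0, -0.0], [0.0, -0.0, -0.0]]
[[0.012, 0.004, -0.002], [-0.0, -0.0, -0.0], [-0.0, -0.0, -0.0]]
end [ 0.4745 -0.055   0.252 ] remain 0.03
```

apply_moves:
  travel:
    - [0.001, -0.003, 0.004]
    - [0, 0, 0]
  angular:
    - [0.012, 0.004, 0]
    - [0, 0, 0]
  claw: [0.06, 0.06]

```text
t: 3.08
eef_pos: [0.4741, -0.0552, 0.2529]
tool_rot: [[-0.016, 1.0, -0.001], [1.0, 0.016, 0.001], [0.001, -0.001, -1.0]]
wrist_force: [-0.0, -0.3, 0.2]
gripper_width: 0.641
```

```bash
python3 -c "
from h import *
plan([.4745,-.055,.252],n=2,step=.01)"
```

```text
t 3.075 pos [ 0.4741 -0.0552  0.2529] F [-0.02 -0.29  0.16] w 0.641
[[0.0002, 0.0004, 0.0009], [0.0, -0.0, 0.0]]
[[-0.001, -0.001, -0.002], [-0.0, 0.0, 0.0]]
end [ 0.4745 -0.055   0.252 ] remain 0.02
```

apply_moves:
  travel:
    - [0, 0, 0.0015]
    - [0, 0, 0]
  angular:
    - [0, 0, 0]
    - [0, 0, 0]
  claw: [0.06, 0.06]

```text
t: 3.32
eef_pos: [0.4741, -0.0552, 0.2512]
tool_rot: [[-0.016, 1.0, -0.001], [1.0, 0.016, 0.001], [0.001, -0.001, -1.0]]
wrist_force: [0.7, 0.9, 0.4]
gripper_width: 0.636
```

```bash
python3 -c "
from h import *
plan([.4745,-.03,.252],n=5,step=.006)"
```

```text
t 3.325 pos [ 0.4741 -0.0552  0.2512] F [0.65 0.85 0.35] w 0.636
[[0.006, 0.0002, -0.0002], [0.006, 0.0002, -0.0002], [0.006, 0.0002, -0.0002], [0.006, 0.0002, -0.0001], [0.0012, 0.0001, -0.0001]]
[[-0.001, -0.001, -0.002], [-0.0, 0.0, 0.0], [-0.0, 0.0, 0.0], [-0.0, 0.0, 0.0], [-0.0, 0.0, 0.0]]
end [ 0.4745 -0.03    0.252 ] remain 0.03
```

apply_moves:
  travel:
    - [0.006, 0, 0]
    - [0.006, 0, 0]
    - [0.006, 0, 0]
    - [0.006, 0, 0]
    - [0.006, 0, 0]
  angular:
    - [0, 0, 0]
    - [0, 0, 0]
    - [0, 0, 0]
    - [0, 0, 0]
    - [0, 0, 0]
  claw: [0.06, 0.06, 0.06, 0.06, 0.06]

```text
t: 3.95
eef_pos: [0.4737, -0.0232, 0.2515]
tool_rot: [[-0.015, 1.0, -0.001], [1.0, 0.015, 0.001], [0.001, -0.001, -1.0]]
wrist_force: [0.6, -0.6, -0.5]
gripper_width: 0.64
```

```bash
python3 -c "
from h import *
plan([.4740,.0,.2515],n=5,step=.006)"
```

```text
t 3.95 pos [ 0.4737 -0.0232  0.2515] F [ 0.62 -0.63 -0.47] w 0.64
[[0.006, 0.0002, -0.0], [0.006, 0.0002, -0.0], [0.006, 0.0001, -0.0], [0.0052, 0.0001, -0.0], [0.0, 0.0, -0.0]]
[[-0.001, -0.001, -0.002], [0.0, 0.0, -0.0], [0.0, 0.0, -0.0], [0.0, 0.0, -0.0], [0.0, 0.0, -0.0]]
end [ 0.474  -0.      0.2515] remain 0.02
```

apply_moves:
  travel:
    - [0.006, 0, 0]
    - [0.006, 0, 0]
    - [0.006, 0, 0]
    - [0.006, 0, 0]
    - [0, 0, 0]
  angular:
    - [0, 0, -0.002]
    - [0, 0, 0]
    - [0, 0, 0]
    - [0, 0, 0]
    - [0, 0, 0]
  claw: [0.06, 0.06, 0.06, 0.06, 0.06]

```text
t: 4.58
eef_pos: [0.4733, 0.0029, 0.2516]
tool_rot: [[-0.019, 1.0, -0.001], [1.0, 0.019, 0.0], [0.0, -0.001, -1.0]]
wrist_force: [-0.5, 0.5, -0.7]
gripper_width: 0.635
```

Run:
```python
from h import *
plan([.4735,.03,.2515],n=5,step=.007)
from cell import arm
d=arm.get_image("wrist");cv2.imwrite(f"pics/wrist2.png",d["color"])
```

```text
t 4.575 pos [0.4733 0.0029 0.2516] F [-0.47  0.52 -0.73] w 0.635
[[0.007, 0.0002, 0.0], [0.007, 0.0002, 0.0], [0.007, 0.0002, 0.0], [0.0061, 0.0001, 0.0001], [-0.0, -0.0, -0.0]]
[[-0.001, -0.0, 0.001], [0.0, -0.0, 0.0], [0.0, -0.0, 0.0], [0.0, -0.0, 0.0], [0.0, -0.0, 0.0]]
end [0.4735 0.03   0.2515] remain 0.03
```

View pics/wrist2.png

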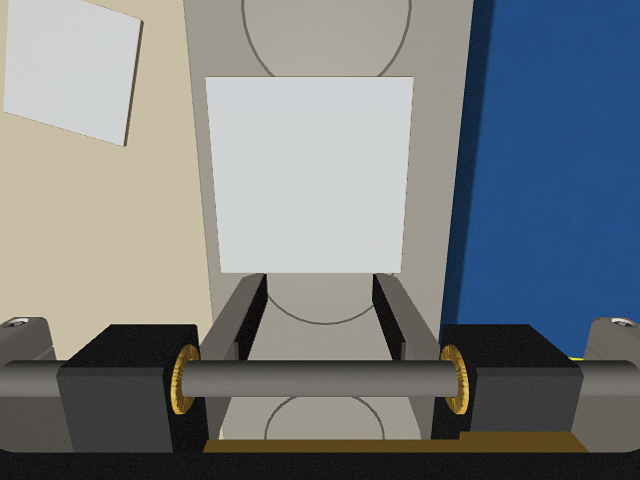

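The wrist view shows the tile's side flush against both tips, with its corners at (221,272) and (401,272). It is now square, so I'll keep pushing.

apply_moves:
  travel:
    - [0.007, 0, 0]
    - [0.007, 0, 0]
    - [0.007, 0, 0]
    - [0.007, 0, 0]
    - [0.007, 0, 0]
  angular:
    - [0, 0, 0.001]
    - [0, 0, 0]
    - [0, 0, 0]
    - [0, 0, 0]
    - [0, 0, 0]
  claw: [0.06, 0.06, 0.06, 0.06, 0.06]

```text
t: 5.25
eef_pos: [0.4727, 0.0394, 0.2516]
tool_rot: [[-0.016, 1.0, -0.001], [1.0, 0.016, -0.0], [-0.0, -0.001, -1.0]]
wrist_force: [1.0, -0.4, -0.6]
gripper_width: 0.642
```

```bash
python3 -c "
from h import *
plan([.4728,.08,.2515],n=5,step=.007)"
```

```text
t 5.25 pos [0.4727 0.0394 0.2516] F [ 0.99 -0.45 -0.59] w 0.642
[[0.007, 0.0001, 0.0], [0.007, 0.0001, 0.0], [0.007, 0.0002, 0.0], [0.007, 0.0001, 0.0], [0.007, 0.0002, 0.0001]]
[[-0.001, 0.0, -0.001], [0.0, 0.0, -0.0], [0.0, 0.0, -0.0], [0.0, 0.0, -0.0], [0.0, 0.0, -0.0]]
end [0.4728 0.0744 0.2515] remain 0.02
```

apply_moves:
  travel:
    - [0.007, 0, 0]
    - [0.007, 0, 0]
    - [0.007, 0, 0]
    - [0.007, 0, 0]
    - [0.007, 0, 0]
  angular:
    - [0, 0, -0.001]
    - [0, 0, 0]
    - [0, 0, 0]
    - [0, 0, 0]
    - [0, 0, 0]
  claw: [0.06, 0.06, 0.06, 0.06, 0.06]

```text
t: 5.88
eef_pos: [0.472, 0.0771, 0.2516]
tool_rot: [[-0.018, 1.0, -0.001], [1.0, 0.018, -0.0], [-0.0, -0.001, -1.0]]
wrist_force: [0.2, -1.1, 0.3]
gripper_width: 0.641
```

apply_moves:
  travel:
    - [0.007, 0, 0]
    - [0.007, 0, 0]
    - [0.007, 0, 0]
    - [0.007, 0, 0]
    - [0, 0, 0]
  angular:
    - [0, 0, 0]
    - [0, 0, 0]
    - [0, 0, 0]
    - [0, 0, 0]
    - [0, 0, 0]
  claw: [0.06, 0.06, 0.06, 0.06, 0.06]

```text
t: 6.5
eef_pos: [0.4714, 0.1077, 0.2515]
tool_rot: [[-0.018, 1.0, -0.001], [1.0, 0.018, 0.0], [0.0, -0.001, -1.0]]
wrist_force: [-0.4, -0.1, 0.1]
gripper_width: 0.644
```

Run:
```python
from h import *;import pickle
plan([.4722,.13,.2515],n=2,step=.007)
from cell import arm
d=arm.get_image("wrist");cv2.imwrite(f"pics/wrist3.png",d["color"]);pickle.dump(d,open("w3.pkl","wb"))
d=arm.get_image("top");pickle.dump(d,open("top3.pkl","wb"));cv2.imwrite("pics/top3.png",cv2.resize(d["color"][150:370,130:470],None,fx=2.3,fy=2.3,interpolation=cv2.INTER_CUBIC))
```

```text
t 6.5 pos [0.4714 0.1077 0.2515] F [-0.42 -0.13  0.12] w 0.644
[[0.007, 0.0004, 0.0], [0.007, 0.0004, 0.0]]
[[-0.001, -0.0, 0.001], [0.0, -0.0, -0.0]]
end [0.4719 0.1217 0.2515] remain 0.02
```

View pics/wrist3.png

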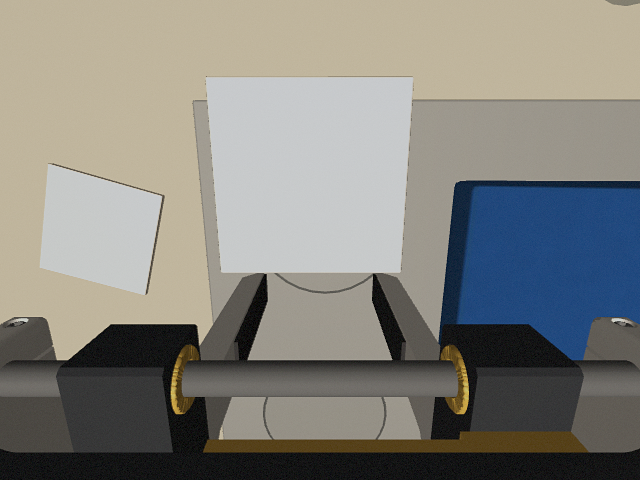

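View pics/top3.png

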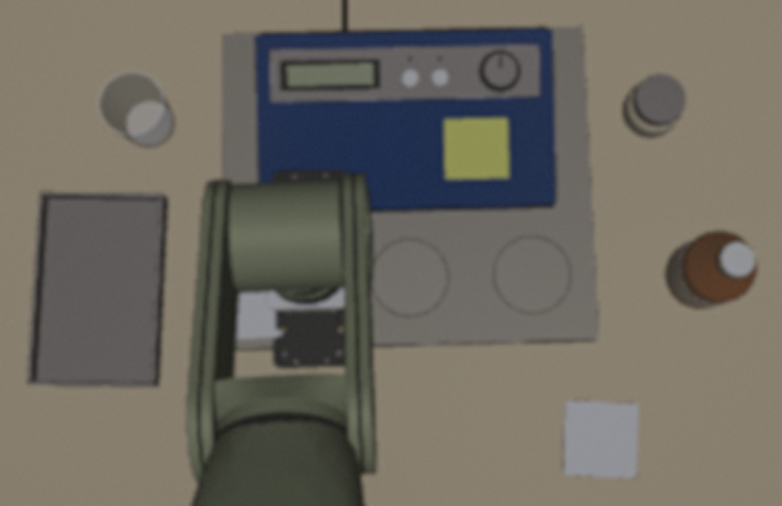

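Wrist view: the tile is square, its far edge at v=77 just past the ledge end at v=100. The top view shows the arm clear of everything. I'll measure how far it sticks out in the wrist view.

Run:
```python
from h import *;import pickle
d=pickle.load(open("w3.pkl","rb"))
S=lambda P:np.c_[(P-O)@XS,(P-O)@YS].round(4).tolist()
print("tile corners",S(cast(d,[(206,77),(413,77),(221,272),(401,272)],.056)))
print("ledge end",S(cast(d,[(194,100.5),(500,99.5)],.05)))
print("front",S(cast(d,[(196,130),(209,280)],.05)))
```

```text
tile corners [[-0.1532, 0.1986], [-0.0543, 0.1988], [-0.1534, 0.0996], [-0.0536, 0.0998]]
ledge end [[-0.162, 0.1889], [-0.0084, 0.1896]]
front [[-0.1623, 0.1748], [-0.1625, 0.0924]]
```

apply_moves:
  travel:
    - [0.006, 0, 0]
    - [0.006, 0, 0]
    - [0.006, 0, 0]
    - [0.004, 0, 0]
    - [0, 0, 0]
  angular:
    - [0, 0, 0.001]
    - [0, 0, 0]
    - [0, 0, 0]
    - [0, 0, 0]
    - [0, 0, 0]
  claw: [0.06, 0.06, 0.06, 0.06, 0.06]

```text
t: 7.22
eef_pos: [0.471, 0.1304, 0.2515]
tool_rot: [[-0.016, 1.0, -0.001], [1.0, 0.016, -0.0], [-0.0, -0.001, -1.0]]
wrist_force: [-0.6, 0.3, 0.2]
gripper_width: 0.633
```

Run:
```python
from h import *;import pickle
plan([.4722,.10,.2515],n=2,step=.007)
from cell import arm
d=arm.get_image("wrist");cv2.imwrite(f"pics/wrist4.png",d["color"]);pickle.dump(d,open("w4.pkl","wb"))
```

```text
t 7.225 pos [0.471  0.1304 0.2515] F [-0.61  0.34  0.22] w 0.633
[[-0.007, 0.0002, 0.0], [-0.007, 0.0001, 0.0]]
[[-0.001, 0.0, -0.001], [0.0, 0.0, -0.0]]
end [0.4716 0.1164 0.2515] remain 0.01
```

View pics/wrist4.png

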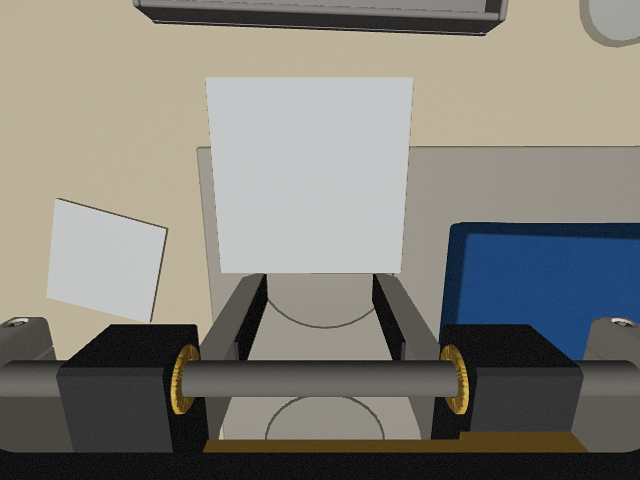

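Wrist view: the tile's far edge is at v=77 and the ledge end at v=147, so it's sticking out well and still square. I'll back off and then rise.

apply_moves:
  travel:
    - [-0.008, 0, 0]
    - [-0.012, 0, 0]
    - [-0.012, 0, -0.005]
    - [0, 0, -0.03]
    - [0, 0, -0.04]
  angular:
    - [0, 0, 0]
    - [0, 0, 0]
    - [0, 0, 0]
    - [0, 0, 0]
    - [0, 0, 0]
  claw: [0.06, 0.06, 0.06, 0.06, 0.06]

```text
t: 7.9
eef_pos: [0.4701, 0.094, 0.3251]
tool_rot: [[-0.014, 1.0, -0.01], [1.0, 0.014, -0.001], [-0.001, -0.01, -1.0]]
wrist_force: [1.0, 0.5, 0.4]
gripper_width: 0.641
```

apply_moves:
  travel:
    - [-0.04, 0, -0.03]
    - [-0.05, 0, -0.03]
    - [-0.055, 0, 0]
    - [-0.055, 0, 0]
    - [0, 0, 0]
  angular:
    - [0, 0, 0]
    - [0, 0, 0]
    - [0, 0, 0]
    - [0, 0, 0]
    - [0, 0, 0]
  claw: [0.06, 0.06, 0.06, 0.06, 0.06]

```text
t: 8.52
eef_pos: [0.4734, -0.1159, 0.3947]
tool_rot: [[-0.012, 1.0, 0.004], [1.0, 0.012, -0.005], [-0.005, 0.004, -1.0]]
wrist_force: [-0.2, 0.7, 0.1]
gripper_width: 0.635
```

Run:
```python
from h import *;import pickle
from cell import arm
d=arm.get_image("top");pickle.dump(d,open("top5.pkl","wb"));cv2.imwrite("pics/top5.png",cv2.resize(d["color"][150:370,130:470],None,fx=2.3,fy=2.3,interpolation=cv2.INTER_CUBIC))
d=arm.get_image("scene");pickle.dump(d,open("sc5.pkl","wb"));cv2.imwrite("pics/scene5.png",cv2.resize(d["color"][120:340,180:480],None,fx=2.6,fy=2.6))
```

```text
(no output)
```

View pics/top5.png

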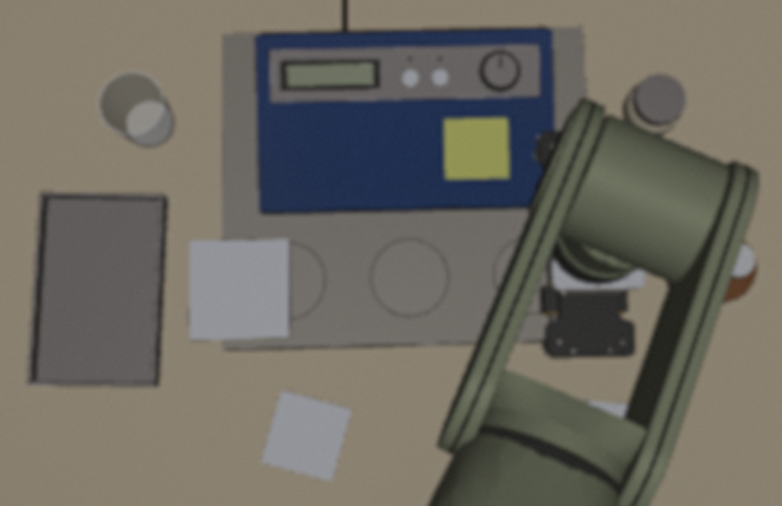

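View pics/scene5.png

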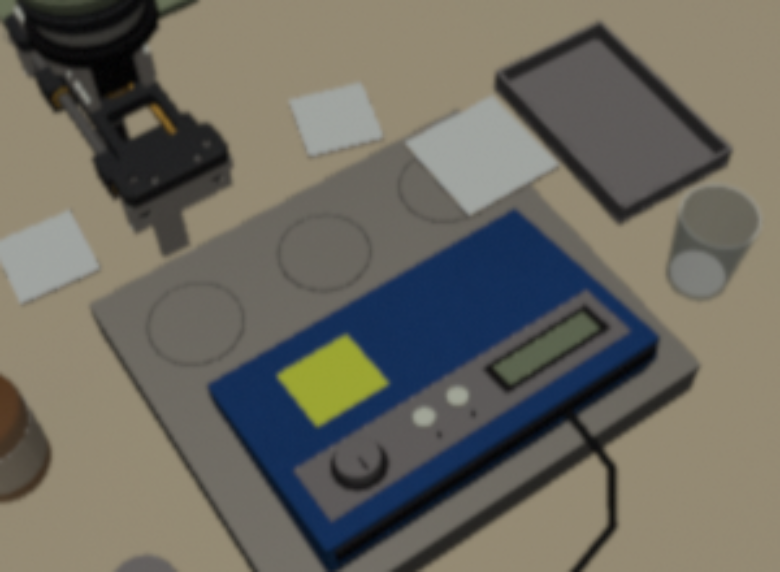

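The top view shows the tile at (239,289), overhanging the ledge's left end at u≈223. The tray, beaker and jar are where they were, and the gripper is clear. One last measurement before handing in.

Run:
```python
from h import *;import pickle
d=pickle.load(open("top5.pkl","rb"))
c=lambda u,v:(130+u/2.3,150+v/2.3)
q=[c(190,240),c(288,238),c(289,338),c(190,340)];L=[edge(d,q[i],q[(i+1)%4],.056,4) for i in range(4)]
def X(i,j):
    s=np.linalg.solve(np.c_[L[i][1],-L[j][1]],L[j][0]-L[i][0]);return L[i][0]+s[0]*L[i][1]
T=np.array([X(i,(i+1)%4) for i in range(4)]);T=np.c_[T,T[:,0]*0]
S=np.c_[(T-O)@XS,(T-O)@YS];print("corners",S.round(4).tolist(),"centre",S.mean(0).round(4))
print("angles rel",[round(float(np.degrees(np.arctan2(l[1][1],l[1][0]))-1)%90,2) for l in L])
d=pickle.load(open("w4.pkl","rb"));f=lambda P:np.c_[(P-O)@XS,(P-O)@YS].round(4).tolist()
print("wrist: tile far",f(cast(d,[(206,77),(413,77)],.056)),"end",f(cast(d,[(198,147.5),(500,147)],.05)))
```

```text
corners [[-0.0528, 0.1235], [-0.1524, 0.1242], [-0.1514, 0.2223], [-0.0526, 0.224]] centre [-0.1023  0.1735]
angles rel [89.89, 89.56, 89.38, 0.95]
wrist: tile far [[-0.1529, 0.2214], [-0.0541, 0.2213]] end [[-0.1619, 0.189], [-0.0051, 0.1892]]
```

The centre is at x −0.102, y 0.173 m, inside the band, with 32–34 mm sticking out and less than 1° off square. Handing in.

```bash
python3 -c "
from cell import arm
print(arm.sign_off())"
```

```text
the job is handed in; nothing more can be done
None
```

I pushed the large tile along the ledge with two spread fingertips until about a third of it stuck out over the left end, beside the tray. I then backed the hand off and raised it clear, and handed the job in at about 8.6 s. `sign_off` gives no verdict.

| Last check | Measured | Needed |
|---|---|---|
| Tile centre y, stirrer frame | 0.1735 m (top view) | 0.160 to 0.186 m |
| Tile centre x, stirrer frame | -0.102 m | above -0.12 m |
| Squareness to the ledge | within about 1° | within 8° (0.14 rad) |
| Length sticking out | 32–34 mm (wrist and top views) | 20 to 46 mm |

- **Agreement:** the wrist view, taken before the hand was withdrawn, put the tile's outer edge about 2 mm nearer the ledge than the top view did. That is within the calibration.
- **Other objects:** by eye, the tray, beaker and jar had not moved in the last pictures. The bottle was partly hidden in the top view and cut off at the edge of the scene crop. What showed of it was where it had been.
- **Flatness:** I judged this by eye and did not measure it. The wrist force stayed near zero throughout.
- **Not as commanded:** the first descent stopped a few mm short with a slight tilt, so I corrected it before pushing.

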